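Hold the weight case open

ROBOT

A 6-joint arm with a two-finger parallel gripper is mounted at the origin on a cart in front of the work surface, level with it; the furniture and walls round the work are solid. World frame = base frame: x ahead of the robot, y to its left, z up, the work surface at z = 0. Lengths are in m, angles in rad, forces in N, time in s.
With the tool pointing down it reaches from about 0.3 to 1 m from the base axis. Payload 5.1 kg.
Tool frame: the origin (TCP) lies on the front face of the gripper's body, between the roots of the fingers; the fingertips stand 78 mm ahead of it and the grasp point (between the pads) lies 59 mm ahead of it; x points along the fingers, y is the direction in which the jaws open and shut, and the axes are right-handed (so a half turn about x gives the same grasp; the last joint's range is limited). The gripper opens to 95 mm and grips with 3 to 60 N. Pads are 20 mm wide; open, the fingers measure 119 mm over their backs; the gripper's body (75 mm by 180 mm) begins 59 mm behind the grasp point.
Start: joints at [-1.184, 0.124, 1.65, -0, 1.367, -0.083], TCP at [0.294, -0.58, 0.292] pointing down, gripper open.
Joint ranges: [-2.61, 2.61], [-1.02, 2.33], [0.03, 2.71], [-1.35, 4.49], [0.32, 2.68], [-2.91, 2.91]. Speed limits (rad/s): [2.57, 2.57, 3.14, 3.14, 3.14, 3.14].

INTERFACE

Orientations are given as [roll, pitch, yaw] about the fixed x, y, z axes, in that order (R = Rz(yaw) Ry(pitch) Rx(roll)).
In Python, from plant import manip gives the robot as it stands. The module is installed in compiled form; this text tells all that it offers.
- The arm moves only by the shell command python3 -m crank 'ROWS' [OPENING] [FORCE]. ROWS is JSON, a list of rows, each an object of numbers: "dx", "dy", "dz": the shift along the tool's x, y, z in m; "rx", "ry", "rz": the turn, a rotation vector about the tool's x, y, z in degrees. A call has 1 to 10 rows; each row is the pose to reach, as a shift and turn from the pose commanded when the call began, along the tool's axes at that moment; what a row does not reach only later rows make up. A row lasts 1/12 s, in which the tool goes at most 41.7 mm and 7.16 degrees, less where a joint would pass 70% of its speed; a pose out of reach is approached as far as the arm can. A call with a gripper value outside its range is refused whole. OPENING is the opening, from 0 (shut) to 1 (fully open), set as the call begins (- or left out, the last holds). The fingers move at their own pace and stop on an object; FORCE is the grip in N (left out, the last holds). Time passes only in rows, so rows that repeat a pose let the fingers close. It gives the time, the measured TCP pose, the force and the opening at its end, in the units of the state.
- manip.get_state(): the state, without advancing time (a new reading comes with each control period).
- manip.camera(name): name is "scene" or "top"; returns a dict with "image" (384x512x3 uint8, blue, green, red), "K" (3x3 intrinsics, pixels), "eye" and "rotation" of the camera in the world. Camera axes: x right, y up, looking along -z (the intrinsics and any distortion apply to the point x, -y, -z); pixel columns grow to the right and rows downward; lengths in m; the calibration is good to about 2 mm. A picture is of the moment at which its call begins. There is no depth.
- manip.job_done(): hands the job in, once; it reports no verdict.
Trained networks look in the newest picture that a camera, given by its name, has taken for a name from the list of things; names that differ only in an ending like _2 or _b are one class to them, and where a whole thing is asked for, a point or a joint stands for the part that bears it (a point fixed in the world has none). Each returns a list of dicts, best first, with "p" (0 to 1); they miss things now and then, are a little off and sometimes report something else, mostly with a low value. They report only what shows in the picture. A call takes as long as a camera call. They do not tell look-alikes from the thing itself.
- manip.find_in(thing, camera): "location" ([row, column] in pixels, amid what is visible of it).
- manip.outline_of(thing, camera): "pixels" (384x512 bool, what is visible of it) and "location" ([row, column] in pixels, amid what is visible of it).
- manip.spot_point(thing, camera): "location" ([row, column] in pixels: a listed point, or the origin of a listed thing).
The state is a dict: "time": time; "qpos": joint angles; "qvel": joint speeds; "joint_efforts": joint torques, N m; "eef_pos": TCP position; "eef_rot": TCP orientation; "contact_force": force on the tool from outside, world axes, zero at the start; "torque": the same for the moment, N m; "finger_gap": finger opening in m.
Only numpy, scipy, OpenCV 4.12 (cv2) and the standard library are available. Lean on these libraries where they do the work, as an engineer would, in place of code of your own. Each camera call takes 0.05 s, during which the arm holds its last target.

TASK

I need both hands for the calibration weights, so please hold the lid of the grey case up for me: first take the ring gauge off the lid and set it down flat on the rubber gauge mat, in the free space beside the micrometer. The round knob on the lid is both handle and latch, and nobody can see from outside whether it is caught: give it a careful tug without wrenching at it, and if it is caught, give the knob a quarter turn and try again. Then lift the lid about half-way, some 45 degrees, and finish still gripping the knob and holding the lid there, leaving the micrometer, the mug and the part bin where they are.

Things in the scene. Friction and masses are not known exactly. Their poses are not given: they have to be found in the camera images.
- case: Case for calibration weights, 150 deep (x), 210 wide (y), 90 high with the lid shut; grey plastic, aluminium rims, black corners. It stands firm and does not shift. Origin: centre of its underside, on the table. Its x axis points from the front (knob side) to the hinged back, y along its width, z up.
- case_lid: Lid of the case, a shallow tray 150 x 210 x 16, its top 90 above the table. Origin on the hinge line at the middle of the back edge, 75 behind the case's centre and 74 above the table; shut, its axes are those of the case (x to the back, z up). It weighs 0.3 kg with the knob and falls shut when let go.
- case_lid_hinge (a joint): Angle of the lid in rad: 0 shut, growing as the front edge rises, stop at 1.45. A caught latch lets the lid come up by only about 0.015 rad (2 mm at the knob) and then stops it hard. A free lid pulls with about 2 N at the knob; fingers that pinch the knob and do not tilt with the lid feel some newtons more.
- knob_centre (a point): Centre of the knob's head; the point and its axes belong to the lid and do not turn with the knob. Round black head 30 across, 20 high, its middle 24 above the lid, on a stem 14 across; on the lid's centre line, 41 in front of the case's centre and 116 from the hinge line. The knob turns both ways on its own axis (0.06 N m), without stops or marks, and stays as left.
- case_strike: Steel strike inside the case's front wall, 15 x 17 x 5, unseen while the lid is shut; origin at its centre. Under the lid the knob carries a two-ended turn bar: while either end points within about 40 degrees of straight to the front it is caught under the strike, else the lid is free. So a quarter turn (1.5 rad) either way frees a caught latch, but may well catch a free one.
- ring_gauge_centre (a point): Centre of the ring gauge, a plain steel ring 52 across and 14 high with a hole in it, 0.18 kg, half-way up. It lies flat on the lid, behind the knob.
- gauge_mat: Dark rubber mat on the table, 170 (x) by 150 (y) by 3 thick, fixed. Origin: centre of its underside; its top is 3 above the table. The micrometer lies on its +y half, along its x axis, about 42 from the centre line; the -y half is free.
- micrometer: Outside micrometer, 147 long, 58 wide, 17 high, lying on the mat. Origin: centre of its underside.
- mug: Mug with a handle, 86 across and 88 high, standing at the back left. Origin: centre of its underside.
- part_bin: Open part bin, 110 x 62 x 45, with spring samples, standing at the back right. Origin: centre of its underside.
There are look-alikes about, which are no part of the job. There is more than one size of the part that bears ring_gauge_centre; the job needs the smaller.

How it is judged:
On the way:
1. the ring gauge lies flat and let go on the free part of the mat, with the lid still shut (x of ring_gauge_centre in the frame of gauge_mat between -0.066 and 0.066 m and y of ring_gauge_centre in the frame of gauge_mat between -0.056 and 0.056 m and height (world z) of ring_gauge_centre below 0.013 m and angle between ring_gauge_centre's own z axis and vertical below 0.1 rad and contact force between the fingers and ring_gauge below 0.1 N and value of joint case_lid_hinge below 0.1 rad), for 0.2 s.
At the end, for the whole second after the job is handed in: The lid stands 0.6 to 1.0 rad open and still, with the fingers on the knob (grasp point within 30 mm of the knob's centre, more than 2 N) and nothing else carrying it; the ring gauge rests flat on the mat with its whole foot on the rubber (within about 5 mm) (value of joint case_lid_hinge between 0.6 and 1 rad and velocity of joint case_lid_hinge between -0.1 and 0.1 rad/s and contact force between the fingers and case_lid above 2 N and distance between the grasp point and knob_centre below 0.03 m and x of ring_gauge_centre in the frame of gauge_mat between -0.066 and 0.066 m and y of ring_gauge_centre in the frame of gauge_mat between -0.056 and 0.056 m and height (world z) of ring_gauge_centre below 0.013 m and angle between ring_gauge_centre's own z axis and vertical below 0.1 rad and linear speed of ring_gauge below 0.02 m/s); the arm keeps its last pose, push and grip.
It fails at once if the caught latch is wrenched: more than 70 N on its strike (contact force between case_lid and case_strike above 70 N).
It fails at once if the micrometer is pushed aside by more than 15 mm (distance of micrometer from where it was at the start of the episode above 0.015 m).
It fails at once if the mug is moved by more than 15 mm (distance of mug from where it was at the start of the episode above 0.015 m).
It fails at once if the part bin is moved by more than 15 mm (distance of part_bin from where it was at the start of the episode above 0.015 m).
It also fails if it takes over 64 s, if anything falls off the work surface, if the arm or the gripper's body presses on something with over 40 N, if the wrist force passes 120 N, or if a joint passes its speed limit or range.

## Working session

There is one attempt and no reset: what is moved stays moved. The work goes in short steps, Python scripts to look and compute and a shell command to move; the robot and the scene stay as the last step left them, time stands still between calls to the robot, and variables do not carry over. Pictures are saved under pics/ and viewed, and the job is handed in when it is done.

```bash
mkdir -p pics
cat > h.py <<'E'
import numpy as np, cv2
from plant import manip
from scipy.spatial.transform import Rotation as R
def ray(c,rc):
    K=np.array(c["K"]);r,cc=rc
    d=np.array([(cc-K[0,2])/K[0,0],(r-K[1,2])/K[1,1],1.0]);d=np.array([d[0],-d[1],-d[2]])
    d=np.array(c["rotation"])@d
    return np.array(c["eye"]),d
def atz(c,rc,z):
    e,d=ray(c,rc);return e+d*(z-e[2])/d[2]
def proj(c,p):
    K=np.array(c["K"]);q=np.array(c["rotation"]).T@(np.array(p)-np.array(c["eye"]))
    q=np.array([q[0],-q[1],-q[2]]);u=K@(q/q[2]);return [round(u[1],1),round(u[0],1)]
E
python3 - <<'E'
from h import *
for n in("scene","top"):
    c=manip.camera(n);cv2.imwrite(f"pics/{n}0.png",c["image"]);print(n,c.keys(),np.round(c["eye"],3),np.round(c["K"],1).tolist())
    for t in("case","case_lid","knob_centre","ring_gauge_centre","gauge_mat","micrometer","mug","part_bin"):
        print(t,[(np.round(x["location"],1).tolist(),round(x["p"],2)) for x in manip.spot_point(t,n)])
s=manip.get_state();print(s)
E
```

```text
scene dict_keys(['image', 'K', 'eye', 'rotation']) [-0.042  0.724  0.565] [[375.2, 0.0, 252.8], [0.0, 375.2, 193.5], [0.0, 0.0, 1.0]]
case [([208.4, 296.4], 0.68)]
case_lid [([178.7, 282.2], 0.78)]
knob_centre [([181.5, 306.4], 0.72)]
ring_gauge_centre [([225.3, 254.5], 0.74), ([180.8, 277.3], 0.56)]
gauge_mat [([262.4, 193.0], 0.75)]
micrometer []
mug [([236.6, 153.5], 0.93)]
part_bin [([178.1, 278.1], 0.58)]
top dict_keys(['image', 'K', 'eye', 'rotation']) [0.453 0.05  0.961] [[356.8, 0.0, 254.2], [0.0, 356.8, 191.6], [0.0, 0.0, 1.0]]
case [([217.3, 316.4], 0.57), ([212.6, 169.7], 0.24)]
case_lid [([182.3, 321.3], 0.65)]
knob_centre [([227.9, 319.2], 0.73)]
ring_gauge_centre [([192.7, 301.6], 0.8), ([212.5, 248.6], 0.57)]
gauge_mat [([214.6, 170.3], 0.91)]
micrometer [([210.6, 154.8], 0.61)]
mug [([148.6, 170.9], 0.84)]
part_bin [([137.3, 363.9], 0.8)]
{'time': 0.9, 'qpos': array([-1.18360912e+00,  1.23799630e-01,  1.65030245e+00,  2.56499941e-05,
        1.36751042e+00, -8.25899792e-02]), 'qvel': array([ 3.84226984e-04, -7.66575423e-04, -1.61466762e-03,  3.38893479e-05,
       -2.75970267e-05, -9.37636176e-04]), 'joint_efforts': array([-1.53460069e-04, -4.17575884e+01, -3.60234904e+01,  7.73135573e-02,
        4.26389650e-02, -1.05060869e-05]), 'eef_pos': array([ 0.29422634, -0.57957967,  0.292255  ]), 'eef_rot': array([-2.5554744 ,  1.57076431,  1.05589026]), 'contact_force': array([-0.70830593, -0.30329245, -0.04085574]), 'torque': array([0.00333299, 0.04773467, 0.00871469]), 'finger_gap': 0.09460070279085987}
```

View pics/top0.png

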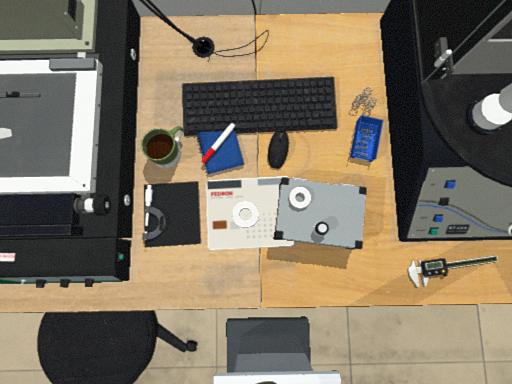

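View pics/scene0.png

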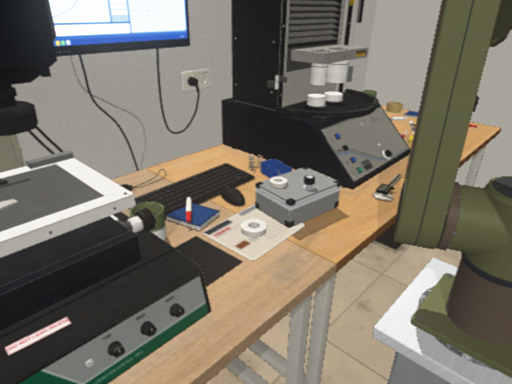

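The ring candidates in the top view are the ring on the lid at (197,300), behind the knob at (228,320), and a larger ring on the paper at (213,246). By the description I choose the one on the lid, and I'll check it in a close crop.

Run:
```python
from h import *
c=manip.camera("top");im=c["image"]
a=cv2.resize(im[165:260,265:375],None,fx=5,fy=5,interpolation=cv2.INTER_CUBIC);
b=cv2.resize(im[125:260,85:265],None,fx=4,fy=4,interpolation=cv2.INTER_CUBIC)
cv2.imwrite("pics/crop1.png",a);cv2.imwrite("pics/crop2.png",b)
for t in("case_lid","ring_gauge_centre","gauge_mat","micrometer","mug","part_bin","knob_centre"):
    for o in manip.outline_of(t,"top"):
        m=o["pixels"].astype(np.uint8)
        cs,_=cv2.findContours(m,0,2);k=max(cs,key=cv2.contourArea)
        r=cv2.minAreaRect(k)
        print(t,round(o["p"],2),np.round(o["location"],1),"rect(x,y)",np.round(r[0],1),np.round(r[1],1),round(r[2],1),m.sum())
z={"ring":(197.5,300,.097),"knob":(228,320.5,.114)}
for k,v in z.items(): print(k,atz(c,v[:2],v[2]))
for rc in [(184,144),(181,199),(243,201),(247,145)]: print("mat",atz(c,rc,.003))
for rc in [(177,284),(188,368),(248,362),(239,275)]: print("lid",atz(c,rc,.09))
```

```text
case_lid 0.67 [212.8 321.6] rect(x,y) [321.6 212.1] [88.2 63.3] 6.7 5095
ring_gauge_centre 0.66 [215.5 244. ] rect(x,y) [244.5 214. ] [26. 25.] 90.0 459
ring_gauge_centre 0.61 [194.3 296.1] rect(x,y) [299.5 197. ] [21.9 21.9] 45.0 385
gauge_mat 0.95 [212.3 174.4] rect(x,y) [172.  213.5] [64.2 55.6] 88.5 2990
gauge_mat 0.43 [218.3 150.7] rect(x,y) [154.7 213.1] [22.4 55.3] 4.1 634
micrometer 0.69 [217.1 149.3] rect(x,y) [155.1 213.1] [21.3 53.3] 4.0 477
mug 0.96 [144.8 160.8] rect(x,y) [162.  146.5] [41. 42.] 90.0 1302
part_bin 0.59 [136.1 367.2] rect(x,y) [366.5 137.9] [27.2 44.3] 11.0 1158
knob_centre 0.87 [216.5 322.5] rect(x,y) [321.6 212.5] [88.6 62.3] 7.0 4942Traceback (most recent call last):
  File "<stdin>", line 13, in <module>
  File "h.py", line 10, in atz
    e,d=ray(c,rc);return e+d*(z-e[2])/d[2]
                                      ~^^^
IndexError: invalid index to scalar variable.
```

View pics/crop1.png

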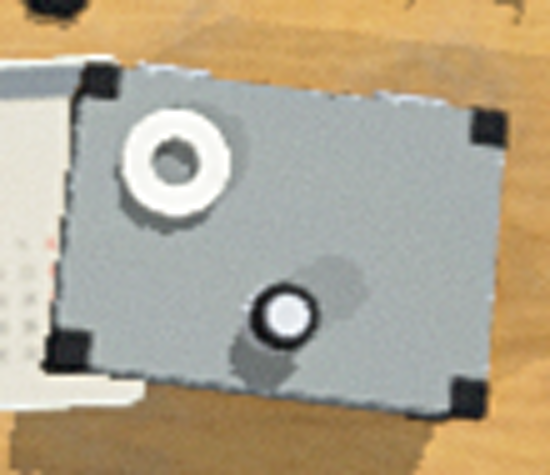

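View pics/crop2.png

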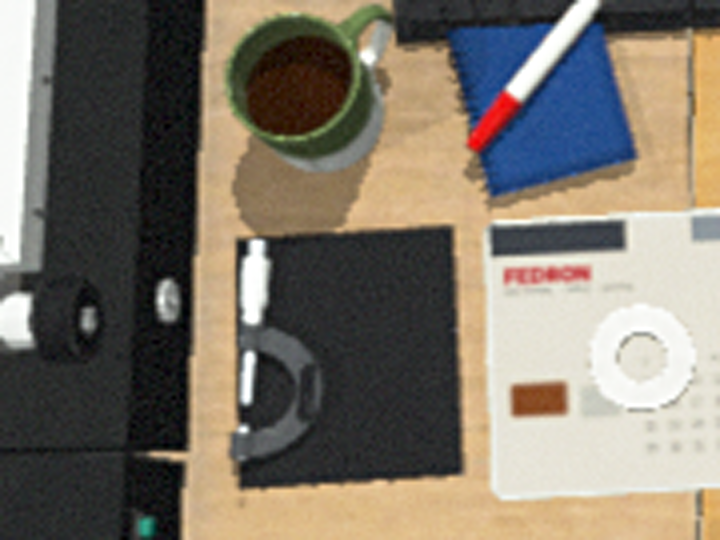

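```bash
sed -i 's/np.array(c\["rotation"\])/rot(c)/' h.py
cat >> h.py <<'E'
def rot(c):
    return R.from_euler("xyz",c["rotation"]).as_matrix()
E
python3 - <<'E'
from h import *
c=manip.camera("top");print(c["rotation"])
np.set_printoptions(precision=4,suppress=True)
z={"ring":(197.6,300.2,.104),"knob":(228.2,322,.124)}
for k,v in z.items(): print(k,atz(c,v[:2],v[2]))
for rc in [(184.5,144.2),(181.5,198),(243,200.5),(247,145)]: print("mat",atz(c,rc,.003))
L=[atz(c,rc,.09) for rc in [(165+62/5,265+85/5),(165+108/5,265+505/5),(165+417/5,265+485/5),(165+370/5,265+47/5)]];print("lid",L)
print("case centre",np.mean(L,0)); 
for rc in [(205,102),(201,127),(240,127),(145,160)]: print("misc",atz(c,rc,.1))
c2=manip.camera("scene");print(c2["rotation"])
cv2.imwrite("pics/sc.png",cv2.resize(c2["image"][130:300,80:360],None,fx=2.8,fy=2.8,interpolation=cv2.INTER_CUBIC))
for p in [atz(c,z["ring"][:2],.104),atz(c,z["knob"][:2],.124)]: print(proj(c2,p))
E
```

```text
[ 1.69153370e-01  6.56691248e-04 -1.58826241e+00]
ring [ 0.5824 -0.0636  0.104 ]
knob [ 0.5062 -0.1091  0.124 ]
mat [0.6414 0.3479 0.003 ]
mat [0.6472 0.2009 0.003 ]
mat [0.4803 0.1928 0.003 ]
mat [0.4724 0.3399 0.003 ]
lid [array([ 0.6362, -0.0221,  0.09  ]), array([ 0.6093, -0.2298,  0.09  ]), array([ 0.4581, -0.2095,  0.09  ]), array([0.4843, 0.0009, 0.09  ])]
case centre [ 0.547  -0.1151  0.09  ]
misc [0.5733 0.4186 0.1   ]
misc [0.5821 0.3582 0.1   ]
misc [0.4877 0.3542 0.1   ]
misc [0.7223 0.2816 0.1   ]
[ 1.1007 -0.0154 -2.3888]
[np.float64(179.5), np.float64(278.6)]
[np.float64(176.3), np.float64(309.5)]
```

View pics/sc.png

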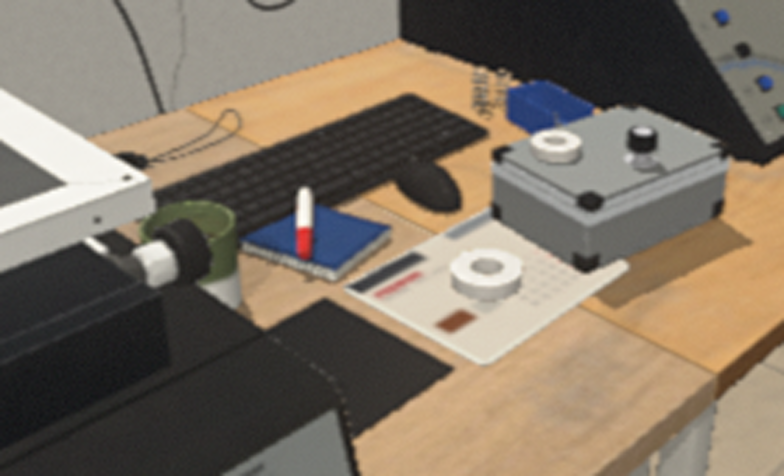

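Checks: the lid ring is about 53 mm across, while the one on the paper is about 70 mm, so the lid ring is right. The top-view positions also project well into the scene view, at (181,279) and (179,309). Next I'll plan the move above the ring.

```bash
cat >> h.py <<'E'
np.set_printoptions(precision=4,suppress=True)
def tool():
    s=manip.get_state();M=R.from_euler("xyz",s["eef_rot"]).as_matrix();return s,np.array(s["eef_pos"]),M
def Rdown(jaw_deg,tilt=0,taxis=None):
    x=np.array([0,0,-1.]);a=np.deg2rad(jaw_deg);y=np.array([np.cos(a),np.sin(a),0]);return np.c_[x,y,np.cross(x,y)]
def plan(grasp,Rt):
    """target grasp point & orientation -> dx.. from measured pose"""
    s,p,M=tool();t=np.array(grasp)-0.059*Rt[:,0]
    d=M.T@(t-p);rv=np.rad2deg(R.from_matrix(M.T@Rt).as_rotvec())
    print("d",d,"r",rv,"jaw now",np.round(np.rad2deg(np.arctan2(M[1,1],M[0,1])),2),"dist",np.linalg.norm(d))
E
python3 - <<'E'
from h import *
s,p,M=tool();print(M,p)
plan((.5824,-.0636,.25),Rdown(-177))
plan((.5824,-.0636,.25),Rdown(3))
E
```

```text
[[ 0.      0.4527 -0.8917]
 [ 0.     -0.8917 -0.4527]
 [-1.     -0.     -0.    ]] [ 0.2942 -0.5796  0.2922]
d [-0.0167 -0.3296 -0.4905] r [113.9159   0.001    0.0019] jaw now -63.08 dist 0.5912369622520762
d [-0.0167 -0.3296 -0.4905] r [-66.0841  -0.0017   0.0009] jaw now -63.08 dist 0.5912369622520762
```

```bash
python3 -m crank '[{"dy":-0.07,"dz":-0.045,"rx":-7},{"dy":-0.14,"dz":-0.09,"rx":-14},{"dy":-0.21,"dz":-0.135,"rx":-21},{"dy":-0.28,"dz":-0.18,"rx":-28},{"dy":-0.28,"dz":-0.18,"rx":-35},{"dy":-0.28,"dz":-0.18,"rx":-42},{"dy":-0.28,"dz":-0.18,"rx":-49},{"dy":-0.28,"dz":-0.18,"rx":-56},{"dy":-0.28,"dz":-0.18,"rx":-62},{"dy":-0.28,"dz":-0.18,"rx":-66}]' 0.8 20
python3 - <<'E'
from h import *
plan((.5824,-.0636,.25),Rdown(3))
plan((.5824,-.0636,.16),Rdown(3))
E
```

```text
d [-0.0167 -0.3296 -0.4905] r [-66.0841  -0.0017   0.0009] jaw now -63.08 dist 0.5912369622520762
d [ 0.0733 -0.3296 -0.4905] r [-66.0841  -0.0017   0.0009] jaw now -63.08 dist 0.5955201369352233schema error: expected keys dx, dy, dz, rx, ry, rz
```

```bash
python3 -m crank '[{"dx":0,"dy":-0.07,"dz":-0.045,"rx":-7,"ry":0,"rz":0},{"dx":0,"dy":-0.14,"dz":-0.09,"rx":-14,"ry":0,"rz":0},{"dx":0,"dy":-0.28,"dz":-0.18,"rx":-66,"ry":0,"rz":0},{"dx":0,"dy":-0.28,"dz":-0.18,"rx":-66,"ry":0,"rz":0},{"dx":0,"dy":-0.28,"dz":-0.18,"rx":-66,"ry":0,"rz":0},{"dx":0,"dy":-0.28,"dz":-0.18,"rx":-66,"ry":0,"rz":0},{"dx":0,"dy":-0.28,"dz":-0.18,"rx":-66,"ry":0,"rz":0},{"dx":0,"dy":-0.28,"dz":-0.18,"rx":-66,"ry":0,"rz":0},{"dx":0,"dy":-0.28,"dz":-0.18,"rx":-66,"ry":0,"rz":0},{"dx":0,"dy":-0.28,"dz":-0.18,"rx":-66,"ry":0,"rz":0}]' 0.8 20
python3 - <<'E'
from h import *
plan((.5824,-.0636,.25),Rdown(3))
E
```

```text
time: 2.23
eef_pos: [0.3282, -0.2464, 0.2926]
eef_rot: [0.755, 1.569, -0.756]
contact_force: [-0.4, -0.2, 0.5]
finger_gap: 0.0759
d [-0.0163  0.2646 -0.1673] r [ 0.4096  0.0728 -0.069 ] jaw now 3.41 dist 0.31350379194372935
```

```bash
python3 -m crank '[{"dx":0.05,"dy":0.2646,"dz":-0.1673,"rx":0.4,"ry":0,"rz":0},{"dx":0.05,"dy":0.2646,"dz":-0.1673,"rx":0.4,"ry":0,"rz":0},{"dx":0.05,"dy":0.2646,"dz":-0.1673,"rx":0.4,"ry":0,"rz":0},{"dx":0.05,"dy":0.2646,"dz":-0.1673,"rx":0.4,"ry":0,"rz":0},{"dx":0.05,"dy":0.2646,"dz":-0.1673,"rx":0.4,"ry":0,"rz":0},{"dx":0.05,"dy":0.2646,"dz":-0.1673,"rx":0.4,"ry":0,"rz":0},{"dx":0.05,"dy":0.2646,"dz":-0.1673,"rx":0.4,"ry":0,"rz":0},{"dx":0.05,"dy":0.2646,"dz":-0.1673,"rx":0.4,"ry":0,"rz":0},{"dx":0.05,"dy":0.2646,"dz":-0.1673,"rx":0.4,"ry":0,"rz":0}]'
python3 - <<'E'
from h import *
plan((.5824,-.0636,.111),Rdown(3))
c=manip.camera("scene");cv2.imwrite("pics/s1.png",c["image"][100:300,150:400].repeat(3,0).repeat(3,1))
s,p,M=tool();print(M)
for q in ((.5824,-.0636,.097),): print(proj(c,q))
E
```

```text
time: 2.98
eef_pos: [0.5862, -0.065, 0.2409]
eef_rot: [-2.695, 1.569, 2.065]
contact_force: [-0.8, -0.3, -0.4]
finger_gap: 0.0761
d [ 0.0709 -0.0036 -0.0015] r [-0.2558 -0.0743  0.0354] jaw now 2.74 dist 0.07102525346164655
[[-0.0017  0.9989  0.0471]
 [ 0.0003  0.0471 -0.9989]
 [-1.     -0.0017 -0.0004]]
[np.float64(181.6), np.float64(278.4)]
```

View pics/s1.png

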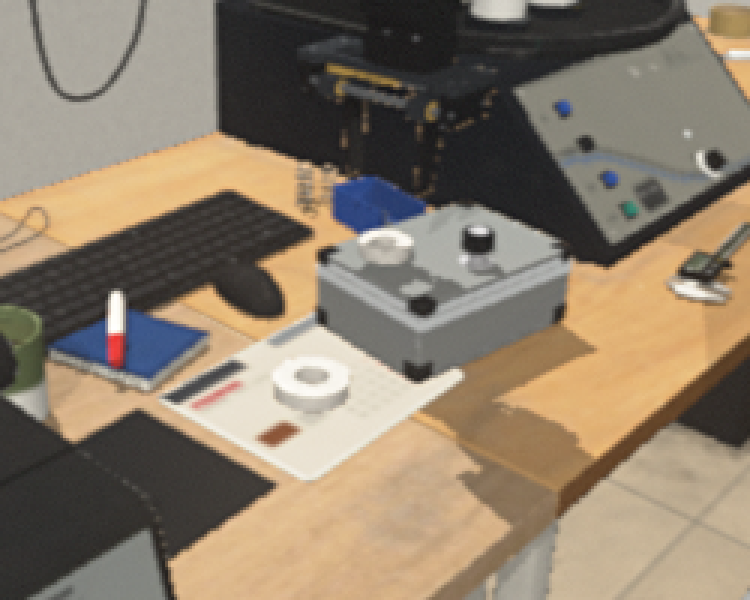

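The gripper is above the ring: the fingers show at crop (345–430,150), the ring at (385,245) and the knob at (478,240). I'm going down now.

```bash
python3 -m crank '[{"dx":0.035,"dy":-0.0036,"dz":-0.0015,"rx":0,"ry":0,"rz":0},{"dx":0.055,"dy":-0.0036,"dz":-0.0015,"rx":0,"ry":0,"rz":0},{"dx":0.065,"dy":-0.0036,"dz":-0.0015,"rx":0,"ry":0,"rz":0},{"dx":0.0705,"dy":-0.0036,"dz":-0.0015,"rx":0,"ry":0,"rz":0},{"dx":0.0705,"dy":-0.0036,"dz":-0.0015,"rx":0,"ry":0,"rz":0},{"dx":0.0705,"dy":-0.0036,"dz":-0.0015,"rx":0,"ry":0,"rz":0}]'
python3 -m crank '[{"dx":0,"dy":0,"dz":0,"rx":0,"ry":0,"rz":0},{"dx":0,"dy":0,"dz":0,"rx":0,"ry":0,"rz":0},{"dx":0,"dy":0,"dz":0,"rx":0,"ry":0,"rz":0},{"dx":0,"dy":0,"dz":0,"rx":0,"ry":0,"rz":0},{"dx":0,"dy":0,"dz":0,"rx":0,"ry":0,"rz":0},{"dx":0,"dy":0,"dz":0,"rx":0,"ry":0,"rz":0}]' 0.4 25
```

```text
time: 3.53
eef_pos: [0.5804, -0.0671, 0.173]
eef_rot: [1.298, 1.569, -0.23]
contact_force: [-0.2, -0.3, 0.2]
finger_gap: 0.0761
time: 4.03
eef_pos: [0.5809, -0.0666, 0.1728]
eef_rot: [1.391, 1.568, -0.136]
contact_force: [1.2, 0.2, 3.0]
finger_gap: 0.0501
```

```bash
python3 -m crank '[{"dx":-0.02,"dy":0,"dz":0,"rx":0,"ry":0,"rz":0},{"dx":-0.05,"dy":0,"dz":0,"rx":0,"ry":0,"rz":0},{"dx":-0.08,"dy":0,"dz":0,"rx":0,"ry":0,"rz":0},{"dx":-0.08,"dy":0,"dz":0,"rx":0,"ry":0,"rz":0}]'
python3 - <<'E'
from h import *
# mat frame: centre (.5603,.2704), yaw 2.75deg ; ring target mat (-0.005,-0.040)
a=np.deg2rad(2.75);m=np.array([.5603,.2704])
t=m+np.array([[np.cos(a),-np.sin(a)],[np.sin(a),np.cos(a)]])@np.array([-.005,-.038]);print(t)
plan((t[0],t[1],.19),Rdown(3))
s,p,M=tool();print(M,s["qpos"])
c=manip.camera("scene");cv2.imwrite("pics/s2.png",c["image"][100:300,150:400].repeat(3,0).repeat(3,1))
E
```

```text
time: 4.37
eef_pos: [0.5825, -0.067, 0.2585]
eef_rot: [1.312, 1.561, -0.214]
contact_force: [1.2, 0.6, -0.0]
finger_gap: 0.0503
[0.5571 0.2322]
d [ 0.0086 -0.0122 -0.3001] r [-0.4776  0.1477 -0.5495] jaw now 2.52 dist 0.30043723495723995
[[ 0.0097  0.999   0.044 ]
 [-0.0021  0.044  -0.999 ]
 [-1.      0.0096  0.0025]] [-0.2061  0.0034  1.8343 -0.0001  1.294  -0.2501]
```

View pics/s2.png

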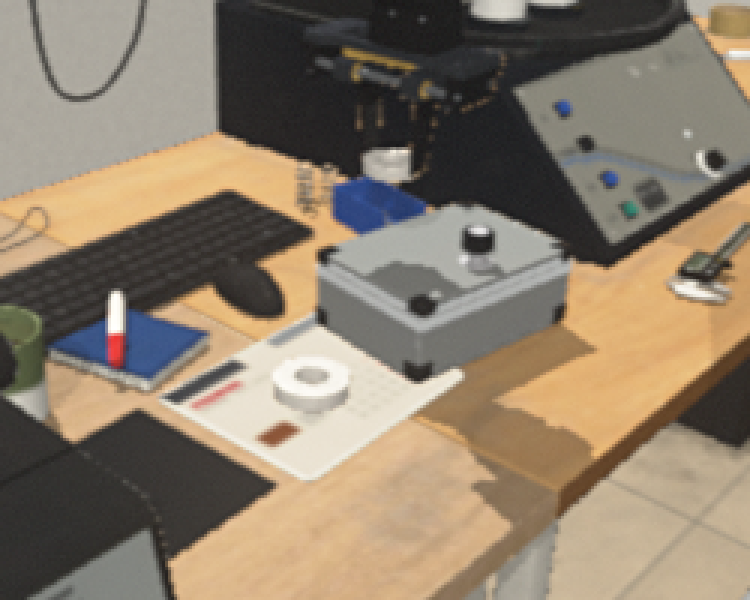

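The ring is held between the fingertips at crop (388,163). I'm carrying it to the mat.

```bash
python3 -m crank '[{"dx":0,"dy":-0.012,"dz":-0.298,"rx":0,"ry":0,"rz":-0.5},{"dx":0,"dy":-0.012,"dz":-0.298,"rx":0,"ry":0,"rz":-0.5},{"dx":0,"dy":-0.012,"dz":-0.298,"rx":0,"ry":0,"rz":-0.5},{"dx":0,"dy":-0.012,"dz":-0.298,"rx":0,"ry":0,"rz":-0.5},{"dx":0,"dy":-0.012,"dz":-0.298,"rx":0,"ry":0,"rz":-0.5},{"dx":0,"dy":-0.012,"dz":-0.298,"rx":0,"ry":0,"rz":-0.5},{"dx":0,"dy":-0.012,"dz":-0.298,"rx":0,"ry":0,"rz":-0.5},{"dx":0,"dy":-0.012,"dz":-0.298,"rx":0,"ry":0,"rz":-0.5},{"dx":0,"dy":-0.012,"dz":-0.298,"rx":0,"ry":0,"rz":-0.5},{"dx":0,"dy":-0.012,"dz":-0.298,"rx":0,"ry":0,"rz":-0.5}]'
python3 - <<'E'
from h import *
plan((.5571,.2302,.0255),Rdown(3))
s,p,M=tool();print(M)
c=manip.camera("scene");cv2.imwrite("pics/s3.png",c["image"][80:300,50:320].repeat(2,0).repeat(2,1))
c=manip.camera("top");cv2.imwrite("pics/t3.png",c["image"][120:270,80:280].repeat(3,0).repeat(3,1))
E
```

```text
time: 5.25
eef_pos: [0.5542, 0.2304, 0.2497]
eef_rot: [-1.432, 1.559, -2.958]
contact_force: [-0.7, -0.2, -2.4]
finger_gap: 0.0503
d [0.1652 0.0049 0.0001] r [-0.4108  0.0925  0.6817] jaw now 2.59 dist 0.16526860917562702
[[-0.0118  0.9989  0.0452]
 [-0.0022  0.0452 -0.999 ]
 [-0.9999 -0.0119  0.0017]]
```

View pics/s3.png

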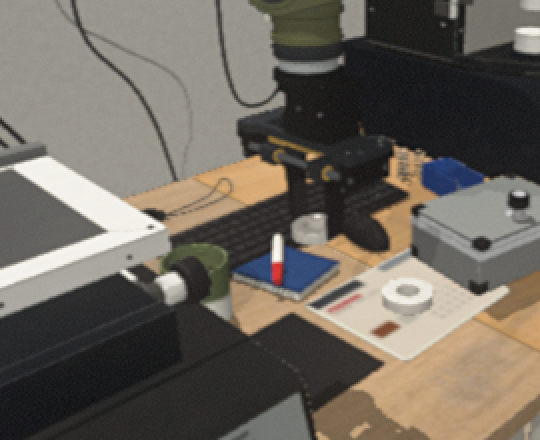

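View pics/t3.png

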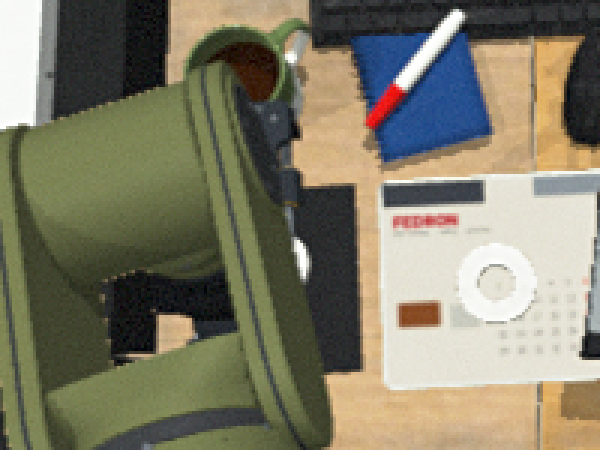

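```bash
python3 -m crank '[{"dx":0.04,"dy":0.0049,"dz":0,"rx":0,"ry":0,"rz":0.5},{"dx":0.08,"dy":0.0049,"dz":0,"rx":0,"ry":0,"rz":0.5},{"dx":0.115,"dy":0.0049,"dz":0,"rx":0,"ry":0,"rz":0.5},{"dx":0.14,"dy":0.0049,"dz":0,"rx":0,"ry":0,"rz":0.5},{"dx":0.155,"dy":0.0049,"dz":0,"rx":0,"ry":0,"rz":0.5},{"dx":0.16,"dy":0.0049,"dz":0,"rx":0,"ry":0,"rz":0.5},{"dx":0.16,"dy":0.0049,"dz":0,"rx":0,"ry":0,"rz":0.5},{"dx":0.16,"dy":0.0049,"dz":0,"rx":0,"ry":0,"rz":0.5}]'
python3 - <<'E'
from h import *
plan((.5571,.2302,.0265),Rdown(3))
s,p,M=tool();print(M)
E
```

```text
time: 6.02
eef_pos: [0.5593, 0.23, 0.0926]
eef_rot: [1.776, 1.57, 0.248]
contact_force: [0.2, 0.2, -2.5]
finger_gap: 0.05
d [ 0.0071 -0.0022 -0.0003] r [-0.5676 -0.0129 -0.0633] jaw now 2.43 dist 0.00742490912852408
[[ 0.0011  0.9991  0.0424]
 [ 0.0003  0.0424 -0.9991]
 [-1.      0.0011 -0.0002]]
```

```bash
python3 -m crank '[{"dx":0.003,"dy":0,"dz":0,"rx":0,"ry":0,"rz":0},{"dx":0.006,"dy":0,"dz":0,"rx":0,"ry":0,"rz":0},{"dx":0.006,"dy":0,"dz":0,"rx":0,"ry":0,"rz":0},{"dx":0.006,"dy":0,"dz":0,"rx":0,"ry":0,"rz":0}]'
```

```text
time: 6.35
eef_pos: [0.5587, 0.2309, 0.0864]
eef_rot: [1.819, 1.57, 0.292]
contact_force: [-0.7, -0.4, -1.3]
finger_gap: 0.05
```

```bash
python3 -m crank '[{"dx":0.001,"dy":0,"dz":0,"rx":0,"ry":0,"rz":0},{"dx":0.001,"dy":0,"dz":0,"rx":0,"ry":0,"rz":0}]'
python3 -m crank '[{"dx":0,"dy":0,"dz":0,"rx":0,"ry":0,"rz":0},{"dx":0,"dy":0,"dz":0,"rx":0,"ry":0,"rz":0},{"dx":0,"dy":0,"dz":0,"rx":0,"ry":0,"rz":0},{"dx":-0.01,"dy":0,"dz":0,"rx":0,"ry":0,"rz":0}]' 0.75 
python3 -m crank '[{"dx":-0.03,"dy":0,"dz":0,"rx":0,"ry":0,"rz":0},{"dx":-0.06,"dy":0,"dz":0,"rx":0,"ry":0,"rz":0},{"dx":-0.1,"dy":0,"dz":0,"rx":0,"ry":0,"rz":0},{"dx":-0.14,"dy":0,"dz":0,"rx":0,"ry":0,"rz":0},{"dx":-0.16,"dy":0,"dz":0,"rx":0,"ry":0,"rz":0}]'
python3 - <<'E'
from h import *
plan((.5062,-.1091,.22),Rdown(-7.4))
s,p,M=tool();print(M)
E
```

```text
time: 6.52
eef_pos: [0.5589, 0.231, 0.0859]
eef_rot: [1.767, 1.57, 0.241]
contact_force: [-1.7, -1.8, 3.7]
finger_gap: 0.0501
time: 6.85
eef_pos: [0.557, 0.2303, 0.0927]
eef_rot: [-1.309, 1.566, -2.836]
contact_force: [-1.1, 0.1, -0.3]
finger_gap: 0.0694
time: 7.27
eef_pos: [0.5601, 0.2314, 0.2616]
eef_rot: [1.841, 1.562, 0.314]
contact_force: [0.7, 0.7, -0.4]
finger_gap: 0.0712
d [-0.0187 -0.0687  0.3377] r [ 9.921  -0.1705 -0.4572] jaw now 2.52 dist 0.3451640876908519
[[ 0.0081  0.999   0.044 ]
 [ 0.0026  0.044  -0.999 ]
 [-1.      0.0082 -0.0023]]
```

```bash
python3 -m crank '[{"dx":0,"dy":-0.0687,"dz":0.3377,"rx":9.9,"ry":0,"rz":-0.4},{"dx":0,"dy":-0.0687,"dz":0.3377,"rx":9.9,"ry":0,"rz":-0.4},{"dx":0,"dy":-0.0687,"dz":0.3377,"rx":9.9,"ry":0,"rz":-0.4},{"dx":0,"dy":-0.0687,"dz":0.3377,"rx":9.9,"ry":0,"rz":-0.4},{"dx":0,"dy":-0.0687,"dz":0.3377,"rx":9.9,"ry":0,"rz":-0.4},{"dx":0,"dy":-0.0687,"dz":0.3377,"rx":9.9,"ry":0,"rz":-0.4},{"dx":0,"dy":-0.0687,"dz":0.3377,"rx":9.9,"ry":0,"rz":-0.4},{"dx":0,"dy":-0.0687,"dz":0.3377,"rx":9.9,"ry":0,"rz":-0.4},{"dx":0,"dy":-0.0687,"dz":0.3377,"rx":9.9,"ry":0,"rz":-0.4},{"dx":0,"dy":-0.0687,"dz":0.3377,"rx":9.9,"ry":0,"rz":-0.4}]' 0.6
python3 - <<'E'
from h import *
plan((.5062,-.1091,.117),Rdown(-7.4))
s,p,M=tool();print(M,s["qpos"])
c=manip.camera("top");cv2.imwrite("pics/t4.png",c["image"][120:270,80:330].repeat(3,0).repeat(3,1))
for o in manip.outline_of("ring_gauge_centre","top")+manip.outline_of("gauge_mat","top"):
    m=o["pixels"].astype(np.uint8);cs,_=cv2.findContours(m,0,2);k=max(cs,key=cv2.contourArea);x,y,w,h=cv2.boundingRect(k)
    print(round(o["p"],2),(y+h/2-.5,x+w/2-.5),w,h,atz(c,(y+h/2-.5,x+w/2-.5),.015))
E
```

```text
time: 8.1
eef_pos: [0.5042, -0.1121, 0.2554]
eef_rot: [-1.409, 1.565, -3.113]
contact_force: [-0.0, -0.8, -0.6]
finger_gap: 0.0565
d [ 0.0794  0.002  -0.0033] r [-0.253   0.0558  0.346 ] jaw now -7.65 dist 0.07949625478527782
[[-0.0061  0.9911 -0.1332]
 [-0.0002 -0.1332 -0.9911]
 [-1.     -0.006   0.001 ]] [-0.3218 -0.146   1.9806 -0.0022  1.3127 -0.1877]
0.5 (213.0, 184.0) 19 19 [0.5599 0.2355 0.015 ]
0.17 (209.5, 300.5) 50 64 [ 0.5638 -0.075   0.015 ]
0.67 (214.0, 172.5) 56 65 [0.5577 0.2661 0.015 ]
```

View pics/t4.png

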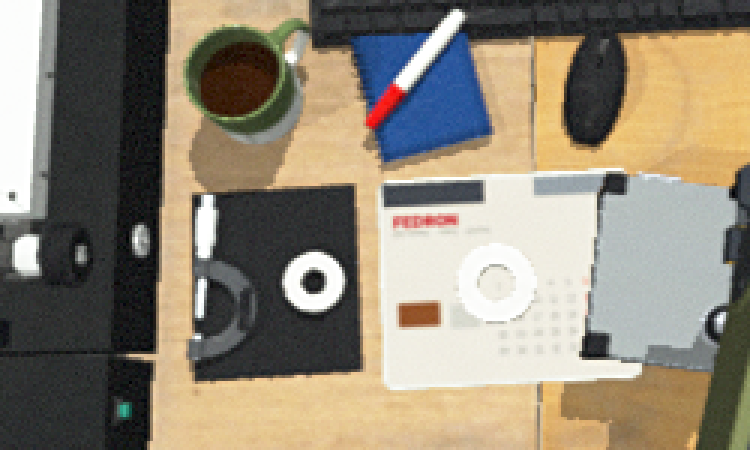

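The ring lies flat on the free half of the mat, at crop (281,314), about (0.560, 0.235) in the world. The micrometer and mug are unmoved. Next I go down onto the knob.

```bash
python3 -m crank '[{"dx":0.03,"dy":0.002,"dz":-0.0033,"rx":0,"ry":0,"rz":0.3},{"dx":0.055,"dy":0.002,"dz":-0.0033,"rx":0,"ry":0,"rz":0.3},{"dx":0.07,"dy":0.002,"dz":-0.0033,"rx":0,"ry":0,"rz":0.3},{"dx":0.079,"dy":0.002,"dz":-0.0033,"rx":0,"ry":0,"rz":0.3},{"dx":0.079,"dy":0.002,"dz":-0.0033,"rx":0,"ry":0,"rz":0.3},{"dx":0.079,"dy":0.002,"dz":-0.0033,"rx":0,"ry":0,"rz":0.3},{"dx":0.079,"dy":0.002,"dz":-0.0033,"rx":0,"ry":0,"rz":0.3}]'
python3 - <<'E'
from h import *
plan((.5062,-.1091,.117),Rdown(-7.4))
E
python3 -m crank '[{"dx":0,"dy":0,"dz":0,"rx":0,"ry":0,"rz":0},{"dx":0,"dy":0,"dz":0,"rx":0,"ry":0,"rz":0},{"dx":0,"dy":0,"dz":0,"rx":0,"ry":0,"rz":0},{"dx":0,"dy":0,"dz":0,"rx":0,"ry":0,"rz":0},{"dx":0,"dy":0,"dz":0,"rx":0,"ry":0,"rz":0},{"dx":0,"dy":0,"dz":0,"rx":0,"ry":0,"rz":0}]' 0.2 18
python3 - <<'E'
from h import *
plan((.5062,-.1091,.117),Rdown(-7.4))
print(manip.get_state()["contact_force"])
E
```

```text
time: 8.83
eef_pos: [0.5075, -0.1062, 0.1772]
eef_rot: [0.568, 1.57, -1.13]
contact_force: [0.9, -0.6, 0.4]
finger_gap: 0.0571
d [ 0.0012 -0.0009  0.0031] r [ 0.0769  0.0529 -0.0338] jaw now -7.32 dist 0.003421219686733718
time: 9.33
eef_pos: [0.5075, -0.1068, 0.1763]
eef_rot: [1.193, 1.569, -0.507]
contact_force: [4.4, -0.4, -2.7]
finger_gap: 0.0294
d [ 0.0003 -0.001   0.0024] r [-0.0011  0.0434 -0.1095] jaw now -7.4 dist 0.0026610780143897137
[ 4.4212 -0.4251 -2.6907]
```

```bash
python3 -m crank '[{"dx":-0.001,"dy":0,"dz":0,"rx":0,"ry":0,"rz":0},{"dx":-0.002,"dy":0,"dz":0,"rx":0,"ry":0,"rz":0},{"dx":-0.002,"dy":0,"dz":0,"rx":0,"ry":0,"rz":0}]'
python3 -m crank '[{"dx":-0.001,"dy":0,"dz":0,"rx":0,"ry":0,"rz":0},{"dx":-0.001,"dy":0,"dz":0,"rx":0,"ry":0,"rz":0}]'
python3 -m crank '[{"dx":-0.001,"dy":0,"dz":0,"rx":0,"ry":0,"rz":0},{"dx":-0.001,"dy":0,"dz":0,"rx":0,"ry":0,"rz":0}]'
```

```text
time: 9.58
eef_pos: [0.5077, -0.1068, 0.1774]
eef_rot: [1.268, 1.568, -0.432]
contact_force: [9.3, -1.4, -7.7]
finger_gap: 0.0294
time: 9.75
eef_pos: [0.5078, -0.1069, 0.1782]
eef_rot: [1.313, 1.568, -0.387]
contact_force: [10.0, -1.4, -8.3]
finger_gap: 0.0293
time: 9.92
eef_pos: [0.508, -0.1069, 0.179]
eef_rot: [1.349, 1.567, -0.351]
contact_force: [12.9, -1.5, -10.3]
finger_gap: 0.0296
```

```bash
python3 -m crank '[{"dx":-0.001,"dy":0,"dz":0,"rx":0,"ry":0,"rz":0},{"dx":-0.001,"dy":0,"dz":0,"rx":0,"ry":0,"rz":0}]'
python3 -m crank '[{"dx":-0.001,"dy":0,"dz":0,"rx":0,"ry":0,"rz":0},{"dx":-0.001,"dy":0,"dz":0,"rx":0,"ry":0,"rz":0}]'
```

```text
time: 10.08
eef_pos: [0.5082, -0.1069, 0.1799]
eef_rot: [1.382, 1.566, -0.318]
contact_force: [12.7, -2.2, -11.0]
finger_gap: 0.0295
time: 10.25
eef_pos: [0.5085, -0.107, 0.181]
eef_rot: [1.409, 1.565, -0.292]
contact_force: [13.8, -2.8, -12.2]
finger_gap: 0.0299
```

Run:
```python
from h import *
c=manip.camera("scene");im=c["image"];o=cv2.imread("pics/scene0.png")
f=lambda i:cv2.resize(i[160:230,245:350],None,fx=7,fy=4.0,interpolation=cv2.INTER_CUBIC)
cv2.imwrite("pics/cmp.png",np.vstack([f(o),f(im)]))
```

```text
(no output)
```

View pics/cmp.png

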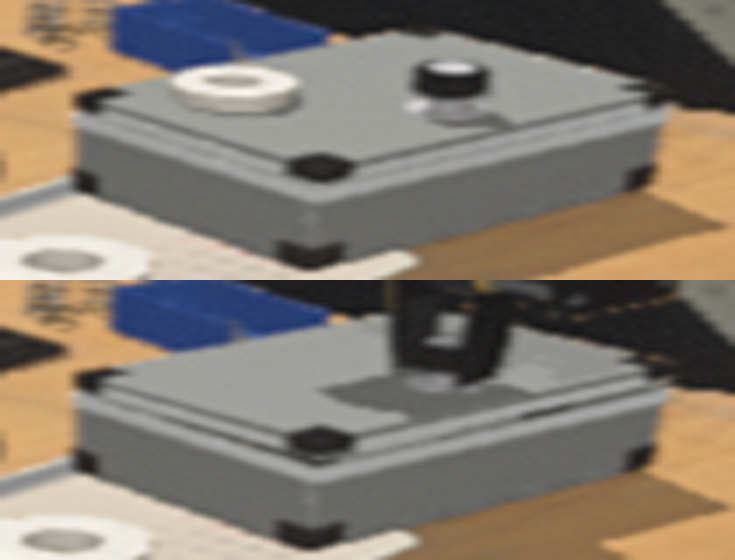

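The gap under the lid has opened a little, and the front corner went from (165,320) to about (160,320) in the crop. I'll measure this to sub-pixel accuracy.

Run:
```python
from h import *
c=manip.camera("scene");im=cv2.cvtColor(c["image"],6).astype(np.float32);o=cv2.cvtColor(cv2.imread("pics/scene0.png"),6).astype(np.float32)
pts=np.float32([[290,200],[294,203],[286,201],[289,224],[258,185]]).reshape(-1,1,2)
q,st,e=cv2.calcOpticalFlowPyrLK(o.astype(np.uint8),im.astype(np.uint8),pts,None,winSize=(9,9),maxLevel=1)
print((q-pts).reshape(-1,2))
a=np.deg2rad(-7.4);ex=np.array([np.cos(a),np.sin(a)]);ey=np.array([-ex[1],ex[0]]);cc=np.array([.547,-.1151])
for th in(0,.015,.025,.04):
    lp=np.array([-.15*np.cos(th)+.016*np.sin(th),.15*np.sin(th)+.016*np.cos(th)])
    w=cc+(.075+lp[0])*ex+.105*ey;print(th,proj(c,(*w,.074+lp[1])))
```

```text
[[-0.0809 -1.5904]
 [ 0.2448 -1.1826]
 [-0.6147 -1.14  ]
 [-0.0076  0.0005]
 [-0.075  -0.0896]]
0 [np.float64(201.7), np.float64(291.1)]
0.015 [np.float64(200.9), np.float64(291.1)]
0.025 [np.float64(200.4), np.float64(291.1)]
0.04 [np.float64(199.6), np.float64(291.1)]
```

The corner moved 1.1–1.6 px, which is more than the 0.8 px a caught latch would allow, so the lid looks free. I'll raise a bit more to be sure.

```bash
python3 -m crank '[{"dx":-0.0015,"dy":0,"dz":0,"rx":0,"ry":0,"rz":0},{"dx":-0.003,"dy":0,"dz":0,"rx":0,"ry":0,"rz":0},{"dx":-0.003,"dy":0,"dz":0,"rx":0,"ry":0,"rz":0}]'
python3 - <<'E'
from h import *
c=manip.camera("scene");im=cv2.cvtColor(c["image"],6);o=cv2.cvtColor(cv2.imread("pics/scene0.png"),6)
pts=np.float32([[290,200],[294,203],[286,201],[289,224],[258,185]]).reshape(-1,1,2)
q,st,e=cv2.calcOpticalFlowPyrLK(o,im,pts,None,winSize=(9,9),maxLevel=1)
print((q-pts).reshape(-1,2))
E
```

```text
time: 10.6
eef_pos: [0.5094, -0.1071, 0.184]
eef_rot: [1.457, 1.562, -0.243]
contact_force: [19.1, -2.7, -16.6]
finger_gap: 0.03
[[ 0.0204 -2.9718]
 [ 0.4823 -0.1429]
 [-0.5771 -2.3925]
 [-0.0219  0.0041]
 [-0.1771 -0.1496]]
```

The corner has risen by 2.4–3 px, well past a caught latch, so the lid is free and I won't turn the knob. I'll lower it, let go, turn the open jaws to the hinge direction and regrip, so that the knob can pivot between the pads as the lid rises.

```bash
python3 -m crank '[{"dx":0.004,"dy":0,"dz":0,"rx":0,"ry":0,"rz":0},{"dx":0.008,"dy":0,"dz":0,"rx":0,"ry":0,"rz":0},{"dx":0.0085,"dy":0,"dz":0,"rx":0,"ry":0,"rz":0}]'
python3 -m crank '[{"dx":0,"dy":0,"dz":0,"rx":0,"ry":0,"rz":0},{"dx":0,"dy":0,"dz":0,"rx":0,"ry":0,"rz":0},{"dx":0,"dy":0,"dz":0,"rx":0,"ry":0,"rz":0},{"dx":0,"dy":0,"dz":0,"rx":0,"ry":0,"rz":0}]' 0.6
python3 - <<'E'
from h import *
plan((.5062,-.1091,.117),Rdown(-97.4))
E
```

```text
time: 10.9
eef_pos: [0.5076, -0.1068, 0.1764]
eef_rot: [1.124, 1.569, -0.576]
contact_force: [6.0, -0.7, -2.3]
finger_gap: 0.0297
time: 11.23
eef_pos: [0.506, -0.1065, 0.176]
eef_rot: [-1.415, 1.568, -3.115]
contact_force: [-0.4, -0.0, 0.5]
finger_gap: 0.0505
d [0.     0.0005 0.0026] r [90.0144  0.1572  0.1145] jaw now -7.39 dist 0.002638967407641481
```

```bash
python3 -m crank '[{"dx":0,"dy":0.002,"dz":0.0026,"rx":7,"ry":0,"rz":0},{"dx":0,"dy":0.002,"dz":0.0026,"rx":60,"ry":0,"rz":0},{"dx":0,"dy":0.002,"dz":0.0026,"rx":60,"ry":0,"rz":0},{"dx":0,"dy":0.002,"dz":0.0026,"rx":60,"ry":0,"rz":0},{"dx":0,"dy":0.002,"dz":0.0026,"rx":60,"ry":0,"rz":0},{"dx":0,"dy":0.002,"dz":0.0026,"rx":60,"ry":0,"rz":0},{"dx":0,"dy":0.002,"dz":0.0026,"rx":60,"ry":0,"rz":0},{"dx":0,"dy":0.002,"dz":0.0026,"rx":60,"ry":0,"rz":0},{"dx":0,"dy":0.002,"dz":0.0026,"rx":60,"ry":0,"rz":0},{"dx":0,"dy":0.002,"dz":0.0026,"rx":60,"ry":0,"rz":0}]'
python3 -m crank '[{"dx":0,"dy":0,"dz":0,"rx":30,"ry":0,"rz":0},{"dx":0,"dy":0,"dz":0,"rx":30,"ry":0,"rz":0},{"dx":0,"dy":0,"dz":0,"rx":30,"ry":0,"rz":0},{"dx":0,"dy":0,"dz":0,"rx":30,"ry":0,"rz":0},{"dx":0,"dy":0,"dz":0,"rx":30,"ry":0,"rz":0},{"dx":0,"dy":0,"dz":0,"rx":30,"ry":0,"rz":0}]'
python3 - <<'E'
from h import *
plan((.508,-.1091,.117),Rdown(-97.4));s=manip.get_state();print(s["qpos"],s["contact_force"])
E
```

```text
time: 12.07
eef_pos: [0.5079, -0.1094, 0.1761]
eef_rot: [-0.298, 1.568, -3.045]
contact_force: [-0.1, -0.1, 0.4]
finger_gap: 0.0566
time: 12.57
eef_pos: [0.508, -0.1093, 0.1761]
eef_rot: [0.242, 1.569, -3.026]
contact_force: [0.2, 0.9, -0.2]
finger_gap: 0.0572
d [ 0.0001 -0.0002  0.    ] r [ 0.1831  0.1241 -0.0308] jaw now -97.22 dist 0.0002794714935300094
[-0.3149 -0.0612  2.0434 -0.001   1.1614  1.3822] [ 0.2105  0.8854 -0.247 ]
```

```bash
python3 -m crank '[{"dx":0,"dy":0,"dz":0,"rx":0,"ry":0,"rz":0},{"dx":0,"dy":0,"dz":0,"rx":0,"ry":0,"rz":0},{"dx":0,"dy":0,"dz":0,"rx":0,"ry":0,"rz":0},{"dx":0,"dy":0,"dz":0,"rx":0,"ry":0,"rz":0},{"dx":0,"dy":0,"dz":0,"rx":0,"ry":0,"rz":0},{"dx":0,"dy":0,"dz":0,"rx":0,"ry":0,"rz":0}]' 0.2 25
python3 - <<'E'
from h import *
for d0,L in ((0,(1,2,3,5,7)),(7,(4,8,12,16,20,24,28,32,36,38))):
  a=np.deg2rad(d0);r=lambda t:np.array([-.116*np.cos(t)+.102*np.sin(t),.116*np.sin(t)+.102*np.cos(t)])
  for k in L:
    b=np.deg2rad(k);D=r(a+b)-r(a)
    ex=np.array([np.cos(a),-np.sin(a)]);ez=np.array([np.sin(a),np.cos(a)])
    print(d0,k,"dx %.4f dz %.4f ry %d"%(-D@ez,-D@ex,-k))
E
```

```text
time: 13.07
eef_pos: [0.5082, -0.1092, 0.1762]
eef_rot: [0.009, 1.569, 3.022]
contact_force: [0.0, 1.3, -0.0]
finger_gap: 0.0294
0 1 dx -0.0020 dz -0.0018 ry -1
0 2 dx -0.0040 dz -0.0036 ry -2
0 3 dx -0.0059 dz -0.0055 ry -3
0 5 dx -0.0097 dz -0.0093 ry -5
0 7 dx -0.0134 dz -0.0133 ry -7
7 4 dx -0.0078 dz -0.0074 ry -4
7 8 dx -0.0152 dz -0.0153 ry -8
7 12 dx -0.0219 dz -0.0237 ry -12
7 16 dx -0.0280 dz -0.0326 ry -16
7 20 dx -0.0335 dz -0.0419 ry -20
7 24 dx -0.0384 dz -0.0515 ry -24
7 28 dx -0.0425 dz -0.0615 ry -28
7 32 dx -0.0460 dz -0.0717 ry -32
7 36 dx -0.0487 dz -0.0821 ry -36
7 38 dx -0.0498 dz -0.0874 ry -38
```

```bash
python3 -m crank '[{"dx":-0.002,"dy":0,"dz":-0.0018,"rx":0,"ry":-1,"rz":0},{"dx":-0.004,"dy":0,"dz":-0.0036,"rx":0,"ry":-2,"rz":0},{"dx":-0.0059,"dy":0,"dz":-0.0055,"rx":0,"ry":-3,"rz":0},{"dx":-0.0059,"dy":0,"dz":-0.0055,"rx":0,"ry":-3,"rz":0}]'
```

```text
time: 13.4
eef_pos: [0.5139, -0.1099, 0.1823]
eef_rot: [0.0, 1.514, 3.013]
contact_force: [-2.2, 0.9, -2.0]
finger_gap: 0.0297
```

```bash
python3 -m crank '[{"dx":-0.004,"dy":0,"dz":-0.0036,"rx":0,"ry":-2,"rz":0},{"dx":-0.0079,"dy":0,"dz":-0.0074,"rx":0,"ry":-4,"rz":0},{"dx":-0.0079,"dy":0,"dz":-0.0074,"rx":0,"ry":-4,"rz":0}]'
python3 -m crank '[{"dx":-0.0078,"dy":0,"dz":-0.0074,"rx":0,"ry":-4,"rz":0},{"dx":-0.0152,"dy":0,"dz":-0.0153,"rx":0,"ry":-8,"rz":0},{"dx":-0.0219,"dy":0,"dz":-0.0237,"rx":0,"ry":-12,"rz":0},{"dx":-0.0280,"dy":0,"dz":-0.0326,"rx":0,"ry":-16,"rz":0},{"dx":-0.0335,"dy":0,"dz":-0.0419,"rx":0,"ry":-20,"rz":0},{"dx":-0.0335,"dy":0,"dz":-0.0419,"rx":0,"ry":-20,"rz":0}]'
python3 - <<'E'
from h import *
s,p,M=tool();print(M,s["qpos"],s["contact_force"])
c=manip.camera("scene");cv2.imwrite("pics/s6.png",c["image"][60:280,150:400].repeat(3,0).repeat(3,1)[:600])
E
```

```text
time: 13.65
eef_pos: [0.5218, -0.111, 0.1899]
eef_rot: [0.001, 1.444, 3.014]
contact_force: [-1.5, 1.6, -0.5]
finger_gap: 0.0293
time: 14.15
eef_pos: [0.5674, -0.1172, 0.2176]
eef_rot: [0.001, 1.092, 3.014]
contact_force: [-5.6, 2.2, 3.9]
finger_gap: 0.0295
[[-0.4567 -0.1285 -0.8803]
 [ 0.0587 -0.9917  0.1143]
 [-0.8877  0.0005  0.4605]] [-0.2718  0.2582  1.6671 -0.0665  1.6904  1.4361] [-5.6225  2.2224  3.8728]
```

View pics/s6.png

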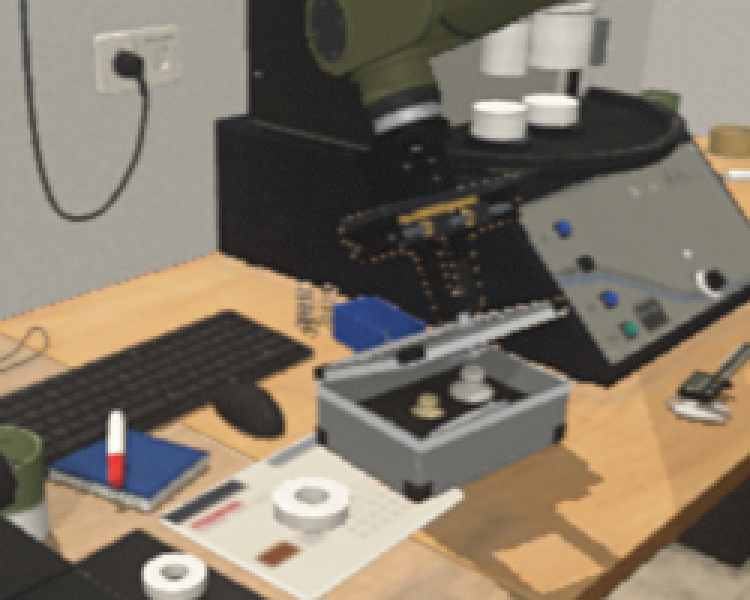

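The lid is at about 27°, with the gripper on the knob, the weights showing inside the case, and the small ring on the mat at crop (175,578). I'll go on to 45°.

Run:
```python
from h import *
a=np.deg2rad(27.2);r=lambda t:np.array([-.116*np.cos(t)+.102*np.sin(t),.116*np.sin(t)+.102*np.cos(t)])
for k in (4,8,12,16,18.5):
    b=np.deg2rad(k);D=r(a+b)-r(a)
    ex=np.array([np.cos(a),-np.sin(a)]);ez=np.array([np.sin(a),np.cos(a)])
    print(k,"dx %.4f dz %.4f"%(-D@ez,-D@ex))
```

```text
4 dx -0.0078 dz -0.0074
8 dx -0.0152 dz -0.0153
12 dx -0.0219 dz -0.0237
16 dx -0.0280 dz -0.0326
18.5 dx -0.0315 dz -0.0384
```

```bash
python3 -m crank '[{"dx":-0.0078,"dy":0,"dz":-0.0074,"rx":0,"ry":-4,"rz":0},{"dx":-0.0152,"dy":0,"dz":-0.0153,"rx":0,"ry":-8,"rz":0},{"dx":-0.0219,"dy":0,"dz":-0.0237,"rx":0,"ry":-12,"rz":0},{"dx":-0.0280,"dy":0,"dz":-0.0326,"rx":0,"ry":-16,"rz":0},{"dx":-0.0315,"dy":0,"dz":-0.0384,"rx":0,"ry":-18.5,"rz":0},{"dx":-0.0315,"dy":0,"dz":-0.0384,"rx":0,"ry":-18.5,"rz":0},{"dx":-0.0315,"dy":0,"dz":-0.0384,"rx":0,"ry":-18.5,"rz":0},{"dx":-0.0315,"dy":0,"dz":-0.0384,"rx":0,"ry":-18.5,"rz":0}]'
python3 - <<'E'
from h import *
s,p,M=tool();g=p+.059*M[:,0];print("grasp",g,s["contact_force"],s["qvel"])
a=np.deg2rad(-7.4);ex=np.array([np.cos(a),np.sin(a)]);cc=np.array([.547,-.1151]);H=cc+.075*ex
for th in(.6,.7,.8,.9):
    k=np.array([-.116*np.cos(th)+.040*np.sin(th),.116*np.sin(th)+.040*np.cos(th)]);w=H+k[0]*ex
    print(th,w,.074+k[1],"dist",np.linalg.norm(g-np.array([*w,.074+k[1]])))
c=manip.camera("scene");cv2.imwrite("pics/s7.png",c["image"][60:280,100:360].repeat(3,0).repeat(3,1)[:600])
for th in(.6,.7,.8,.9):
  for yy in(.105,-.105):
    lp=np.array([-.15*np.cos(th)+.016*np.sin(th),.15*np.sin(th)+.016*np.cos(th)]);ey=np.array([-ex[1],ex[0]])
    w=H+lp[0]*ex+yy*ey;q=proj(c,(*w,.074+lp[1]));print(th,"corner in crop",(q[0]-60)*3,(q[1]-100)*3)
c=manip.camera("top");cv2.imwrite("pics/t7.png",c["image"][120:270,120:370].repeat(3,0).repeat(3,1))
E
```

```text
time: 14.87
eef_pos: [0.6144, -0.1236, 0.2283]
eef_rot: [0.002, 0.777, 3.014]
contact_force: [-3.0, -0.6, 1.1]
finger_gap: 0.0295
grasp [ 0.5726 -0.1182  0.1869] [-3.0269 -0.5553  1.078 ] [ 0.     -0.0062  0.0053 -0.0002 -0.0081  0.001 ]
0.6 [ 0.5488 -0.1153] 0.17251195151021123 dist 0.02795145575419399
0.7 [ 0.5589 -0.1167] 0.17932293921095172 dist 0.015711546593832577
0.8 [ 0.5697 -0.118 ] 0.18508157491823127 dist 0.0034586057534755736
0.9 [ 0.5809 -0.1195] 0.18973032024761466 dist 0.008885865270062077
0.6 corner in crop 328.5 551.0999999999999
0.6 corner in crop 277.79999999999995 704.4000000000001
0.7 corner in crop 313.5 543.5999999999999
0.7 corner in crop 264.29999999999995 697.5
0.8 corner in crop 299.40000000000003 535.1999999999999
0.8 corner in crop 251.70000000000002 689.6999999999999
0.9 corner in crop 286.20000000000005 526.5
0.9 corner in crop 240.29999999999998 681.0
```

View pics/s7.png

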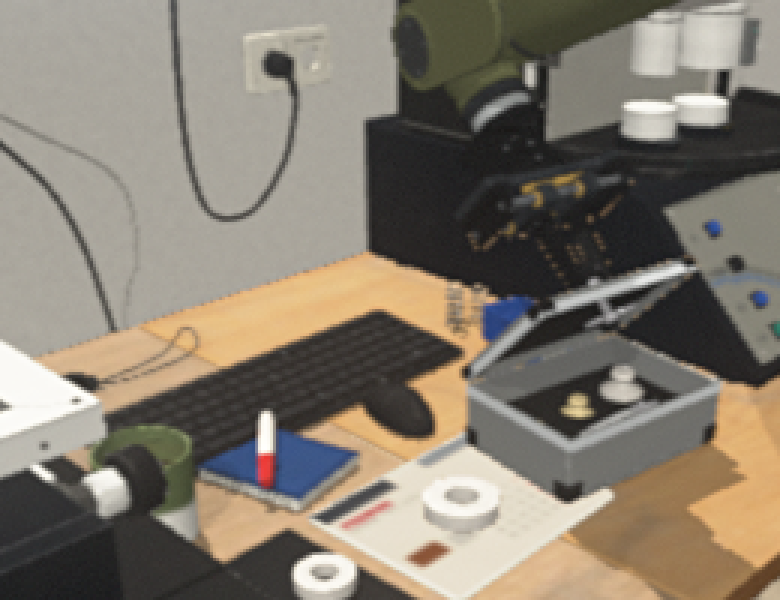

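View pics/t7.png

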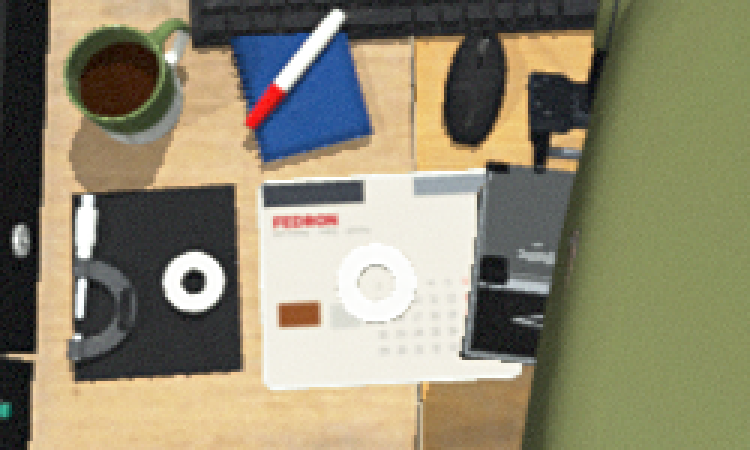

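The lid corners show at crop (300,550) and (266,693), so the lid is at about 0.75–0.8 rad. The grasp point is about 3 mm from where the knob should be, and the ring is flat on the mat at (281,194). One more hold, then I hand in.

```bash
python3 -m crank '[{"dx":0,"dy":0,"dz":0,"rx":0,"ry":0,"rz":0},{"dx":0,"dy":0,"dz":0,"rx":0,"ry":0,"rz":0},{"dx":0,"dy":0,"dz":0,"rx":0,"ry":0,"rz":0},{"dx":0,"dy":0,"dz":0,"rx":0,"ry":0,"rz":0}]' && python3 -c "
from plant import manip
print(manip.job_done()); s=manip.get_state();print(s['time'],s['eef_pos'],s['contact_force'],s['finger_gap'])"
```

```text
time: 15.3
eef_pos: [0.6147, -0.1235, 0.2283]
eef_rot: [0.002, 0.775, 3.014]
contact_force: [-3.1, -3.6, 1.2]
finger_gap: 0.0291
the job is handed in; nothing more can be done
None
the job is handed in; nothing more can be done
```

The lid is up at about 45°, with the gripper still holding the knob, and I handed the job in at 15.3 s. There is no verdict yet, and no reading was possible after hand-in.

- **Ring gauge:** I took the smaller ring (about 53 mm across) off the lid and set it flat on the free half of the mat, about 35 mm from the centre line. The last pictures show it lying there.
- **Latch:** A careful tug raised the lid well past the 2 mm a caught latch allows, as the camera confirmed, so I did not turn the knob. That tug pulled with up to about 25 N, more than the "some newtons" expected, because the fingers were gripping across the hinge line. After regripping along the hinge line, the readings stayed below 8 N.
- **Lid:** The last checks put it at roughly 0.75–0.8 rad and still, with the knob gripped at 25 N. The grasp point is about 3 mm from where the knob should be.
- **Other items:** The micrometer and mug look unmoved in the last picture. The arm hid the part bin from the top camera at the end. In the scene view the bin looks to be in its place, but I did not measure it.

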